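# Hold the spring stop down and push the carton into its bay

## Robot

A 6-joint arm with a two-finger parallel gripper is mounted at the origin on the work surface. World frame = base frame: x ahead of the robot, y to its left, z up, the work surface at z = 0. Lengths are in mm, angles in rad, forces in N, time in s.
With the tool pointing down it reaches from about 350 to 875 mm from the base axis. Payload 4.2 kg.
Tool frame: the origin (TCP) lies midway between the tips of the shut fingers; the grasp point (between the pads) lies 19 mm behind it; z points along the fingers, y is the direction in which the jaws open and shut (so a half turn about z gives the same grasp; the last joint's range is limited). The gripper opens to 85 mm and grips with 20 to 120 N. Pads are 22 mm wide; open, the fingers measure 114 mm over their backs; the gripper's body (76 mm by 85 mm) begins 54 mm behind the grasp point. The pads swing forward as they close: fully open they stand 13 mm farther back than shut.
Start: joints at [-0.85, 0.385, 0.008, 0, -1.194, -0.259], TCP at [278.486, -559.504, 202.612] pointing down, gripper open.
Joint ranges: [-3.14, 3.14], [-1.21, 2.06], [-1.07, 1.41], [-3.16, 2.05], [-2.99, -0.16], [-3.1, 3.1]. Speed limits (rad/s): [2.79, 2.79, 3.14, 3.14, 3.14, 3.14].

## Interface

Orientations are given as a unit quaternion [x, y, z, w].
In Python, from bench import read_state, get_image, job_done, search_frame, regions_of gives the robot as it stands.
- The arm moves only by the tool servo_tool, never from a script. Its arguments are lists of equal length, an entry for each row: "turn": the turn, a rotation vector about the world's x, y, z in rad, a list of three; "dp": the shift along the world's x, y, z in m, a list of three; "fingers": the finger opening in m, from 0 to 0.0854. In form: {"turn": [[rx, ry, rz], ...], "dp": [[tx, ty, tz], ...], "fingers": [fingers, ...]}. A call has exactly 5 rows; each row shifts and turns the pose as measured when the row begins; what a row does not reach is not made up. A row lasts 1/8 s, in which the tool goes at most 62.5 mm and 10.7 degrees, less where a joint would pass 70% of its speed; a pose out of reach is approached as far as the arm can. A call is refused whole if a number of a shift passes 0.0625 or a number of a turn 0.188, either way. A call with a gripper value outside its range is refused whole. The fingers move at their own pace and stop on an object; the grip force is fixed at half the most. Time passes only in rows, so rows that do not move let the fingers close, or fill a call up. It gives the time, the measured TCP pose, the force and the opening at its end, in the units of the state.
- read_state(): the state, without advancing time (a new reading comes with each control period).
- get_image(name): name is "side" or "top" or "wrist"; returns a dict with "img" (480x640x3 uint8, red, green, blue), "vfov" (degrees; the focal length in pixels is half the picture's height over the tangent of half this angle, whatever the lens; pixels are square), "cx", "cy" (the principal point, pixels), "world_from_camera" (4x4, takes a point from camera to world coordinates); the wrist camera has in their place "mount" (4x4, takes a point from camera to tool coordinates, whose origin is the TCP and whose axes are the flange's). Camera axes: x right, y down, z forward; pixel columns grow to the right and rows downward; lengths in mm; the calibration is good to about 2 mm. A picture is of the moment at which its call begins: read the wrist's pose just before it. There is no depth.
- job_done(): hands the job in, once; it reports no verdict.
Trained networks look in the newest picture that a camera, given by its name, has taken for a name from the list of things; names that differ only in an ending like _2 or _b are one class to them, and where a whole thing is asked for, a point or a joint stands for the part that bears it (a point fixed in the world has none). Each returns a list of dicts, best first, with "score" (0 to 1); they miss things now and then, are a little off and sometimes report something else, mostly with a low value. They report only what shows in the picture. A call takes as long as a camera call. They do not tell look-alikes from the thing itself.
- search_frame(query, camera): "box" ([left, top, width, height] in pixels, round what is visible of it).
- regions_of(query, camera): "region" (480x640 bool, what is visible of it) and "box" ([left, top, width, height] in pixels, round what is visible of it).
The state is a dict: "clock": time; "joints": joint angles; "joint_vel": joint speeds; "joint_efforts": joint torques, N m; "position": TCP position; "ee_rot": TCP orientation; "contact_force": force on the tool from outside, world axes, zero at the start; "wrist_torque": the same for the moment, N m; "gripper_width": finger opening in mm.
Only numpy, scipy, OpenCV 4.12 (cv2) and the standard library are available. Lean on these libraries where they do the work, as an engineer would, in place of code of your own. Each camera call takes 0.05 s, during which the arm holds its last target. There are 200 camera calls.

## Task

At the parcel counter, press the long red release bar of the carton lane fully down behind the red-and-yellow carton and, keeping it held down, push the carton along the lane past the two yellow stop pegs until it is wholly in the bay at the end. Only then let the bar come up so that the pegs rise behind the carton, and leave everything untouched. Only press and push: do not lift or tip the carton, never let the pegs rise under it, and leave the other things on the counter alone.

Things in the scene. Friction and masses are not known exactly. Their poses are not given: they have to be found in the camera images.
- lane: Fixed carton lane on the counter, 400 x 150 mm. Origin: counter surface, lane centre line, at the stop pegs; x points along the lane the way the carton must travel, y across, z up; all lane offsets below are in this frame. Open end at x -250 mm. Two aluminium runners (y +-53 mm, 14 mm wide, tops 26 mm high) carry the carton; blue side guides (inner faces y +-66 mm, tops 44 mm) keep it straight.
- bay (a point): Point on the lane centre line at runner height (26 mm), 72 mm past the pegs: where the carton's underside centre belongs. The bay lies between the pegs and the blue end wall (inner face x +138 mm, top 50 mm high); the carton is in it, clear of the pegs, with its centre from x +61 to +83 mm.
- carton: Loose flat rigid gift carton, red with a yellow lid band and white strip, 110 mm along the lane (x), 124 mm across (y), 34 mm high, 0.3 to 0.65 kg. Origin: centre of its underside, which rests on the runners 26 mm above the counter (top at 60 mm). Axes parallel to the lane's. It starts before the pegs, its centre between lane x -110 and -75 mm.
- release_bar (a joint): Red spring bar with two yellow stop pegs on it, one part that moves straight down when pressed anywhere along its length: 0 = up, 0.014 m = fully down (hard end stop); springs back up when let go. 3 N starts it, 7 N holds it fully down. The pegs sink to runner level at 0.010 m. A closed fingertip can slide along the bar while pressing it and push the carton's rear face with its side.
- bar_top (a point): Point on the flat top of the red bar, on its centre line at lane x -200 mm; moves with the bar. The bar is 44 mm wide (y +-22 mm) and runs along the lane's centre line from x -240 to +35 mm, passing 4 mm under the carton; its top is 22 mm above the counter when up, 8 mm when fully down.
- stop_pegs (a point): Midpoint between the tops of the two yellow stop pegs; moves with the bar. The pegs are 12 mm square, at lane x 0, y +36 and -36 mm (60 mm free between them, so a closed fingertip passes), tops 36 mm above the counter when up (10 mm above the runners, square faces that block the carton), 22 mm when fully down.
- tape_roll: Bystander: loose amber roll of tape lying flat, 84 mm across, 24 mm high, beside the lane. Origin at the centre of its underside.
- stapler: Bystander: loose blue and black stapler, 120 x 32 x 40 mm, beside the lane. Origin at the centre of its underside.
- spare_parcel: Bystander: loose brown parcel with a pale tape strip, 120 x 80 x 40 mm, beside the lane. Origin at the centre of its underside.
- mug: Bystander: loose white mug, 76 mm across, 85 mm high, handle on its +y side. Origin at the centre of its underside.
- tea_tin: Bystander: loose green tin with a broad whitish paper label, 68 mm across, 95 mm high. Origin at the centre of its underside.
- water_bottle: Bystander: loose pale see-through bottle with a blue label and cap, 62 mm across, 150 mm high. Origin at the centre of its underside.
- ink_pad: Bystander: loose black round ink pad, 70 mm across, 22 mm high, beyond the lane's closed end. Origin at the centre of its underside.
Mind the look-alikes: they are no part of the job. What is meant by the carton is not pink, and is the smaller of those in its own colour.

How it is judged (in metres and radians):
On the way, in this order (a step that is already met when the one before it is completed fails the run):
1. the release bar is held down while the carton is still before the pegs (value of joint release_bar above 0.011 m and x of carton in the frame of lane below -0.058 m), for 0.1 s.
2. the carton is wholly past the pegs with the bar still held down (value of joint release_bar above 0.008 m and x of carton in the frame of lane above 0.06 m), for 0.1 s.
At the end, for the whole second after the job is handed in: The carton lies flat and at rest on the runners in the bay, its centre 60 to 85 mm past the pegs (rear face clear of them); the release bar is up again (within 2 mm) with the pegs behind the carton (x of carton in the frame of lane between 0.06 and 0.085 m and value of joint release_bar below 0.002 m and height (world z) of carton between 0.023 and 0.029 m and angle between carton's own z axis and vertical below 0.04 rad and angle between the x axis of carton and the x axis of lane, either way round below 0.1 rad and linear speed of carton below 0.01 m/s); the robot touches nothing.
It fails at once if the pegs rise above the runners (bar less than 8 mm down) while the carton is over them (x of carton in the frame of lane between -0.058 and 0.058 m and value of joint release_bar below 0.008 m).
It fails at once if the carton is lifted off the runners by more than 8 mm (height (world z) of carton above 0.034 m).
It fails at once if the carton is tipped by more than about 8 degrees (angle between carton's own z axis and vertical above 0.14 rad).
It fails at once if another thing on the counter is moved by more than 15 mm (distance of any of tape_roll, stapler, spare_parcel, mug, tea_tin, water_bottle, ink_pad from where it was at the start of the episode above 0.015 m).
It also fails if it takes over 42 s, if anything falls off the work surface, if the arm or the gripper's body presses on something with over 40 N, if the wrist force passes 120 N, or if a joint passes its speed limit or range.

## Working session

There is one attempt and no reset: what is moved stays moved. The work goes in short steps, Python scripts to look and compute and a tool call to move; the robot and the scene stay as the last step left them, time stands still between calls to the robot, and variables do not carry over. Pictures are saved under pics/ and viewed, about 8 in all and at most 12, crops included, and the job is handed in when it is done.

Besides the shell and the picture viewer there is one more tool, called after "Emit:" by a JSON object that holds its "op" and its "data". servo_tool: Moves the arm, as the interface text tells. Its arguments: {"type":"object","properties":{"turn":{"type":"array","items":{"type":"array","items":{"type":"number"}}},"dp":{"type":"array","items":{"type":"array","items":{"type":"number"}}},"fingers":{"type":"array","items":{"type":"number"}}},"required":["turn","dp","fingers"]}

```bash
mkdir -p pics; python3 - <<'E'
from bench import *
import cv2
s=read_state();print({k:s[k] for k in('clock','position','ee_rot','contact_force','gripper_width')})
for n in('top','side'):
    g=get_image(n);cv2.imwrite(f'pics/{n}0.png',g['img'][:,:,::-1]);print(n,g['vfov'],g['cx'],g['cy'],g['world_from_camera'])
    for q in('carton','release_bar','stop_pegs','lane'):
        print(q,[(round(d['score'],2),d['box']) for d in search_frame(q,n)])
E
```

```text
{'clock': 0.0, 'position': array([ 278.21426539, -558.91761256,  201.49617199]), 'ee_rot': array([-2.28792897e-01,  9.73474466e-01,  1.08548351e-03, -3.11488665e-04]), 'contact_force': array([ 0.930845  ,  0.40083515, -0.66810838]), 'gripper_width': 85.80223339180691}
top 54.26995541498339 316.532852104074 237.07111456341576 [[-1.67231949e-02 -9.84260072e-01  1.75933074e-01  4.24984174e+02]
 [-9.99381830e-01  1.10123258e-02 -3.33869263e-02  1.84798923e+01]
 [ 3.09239861e-02 -1.76382653e-01 -9.83835793e-01  9.59138453e+02]
 [ 0.00000000e+00  0.00000000e+00  0.00000000e+00  1.00000000e+00]]
carton [(0.67, [432.3, 206.0, 84.0, 77.8]), (0.56, [301.2, 195.1, 61.5, 68.8]), (0.56, [375.3, 308.5, 78.0, 80.6]), (0.32, [260.3, 215.9, 135.6, 41.4])]
release_bar [(0.96, [258.5, 213.8, 135.9, 40.6])]
stop_pegs [(0.58, [258.0, 212.8, 134.5, 44.9]), (0.57, [142.1, 142.7, 43.1, 53.0])]
lane [(0.88, [198.8, 188.3, 207.5, 92.2])]
side 47.518701240475316 324.462472873322 241.73660601872515 [[-9.01004173e-01 -2.32475601e-01  3.66260256e-01  1.56994974e+02]
 [-4.33802183e-01  4.77629209e-01 -7.63993458e-01  9.30378996e+02]
 [ 2.67324155e-03 -8.47245793e-01 -5.31194334e-01  6.99878605e+02]
 [ 0.00000000e+00  0.00000000e+00  0.00000000e+00  1.00000000e+00]]
carton [(0.89, [299.3, 215.6, 66.2, 38.5]), (0.75, [414.4, 214.3, 70.7, 44.8]), (0.63, [348.9, 174.4, 73.1, 43.3])]
release_bar [(0.97, [296.8, 248.4, 37.2, 33.9])]
stop_pegs [(0.78, [295.7, 217.4, 52.6, 63.2]), (0.63, [184.2, 243.2, 35.8, 49.9])]
lane [(0.67, [252.6, 202.9, 125.8, 125.0])]
```

View pics/top0.png

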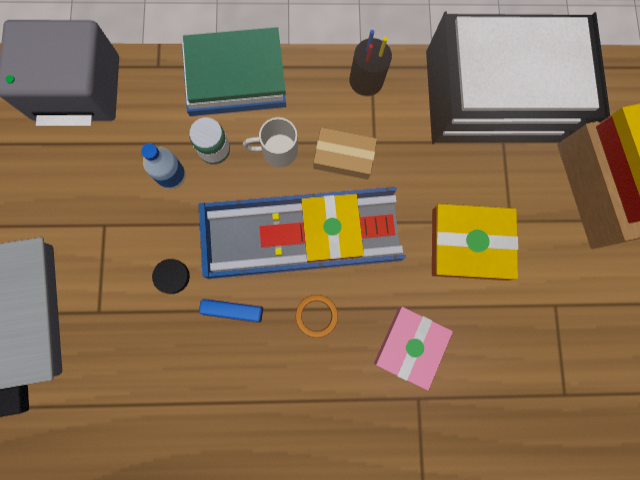

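```bash
python3 - <<'E'
import cv2
a=cv2.imread('pics/top0.png')[170:300,180:430];cv2.imwrite('pics/top_c.png',cv2.resize(a,None,fx=3.2,fy=3.2,interpolation=cv2.INTER_CUBIC))
E
```

```text
(no output)
```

View pics/top_c.png

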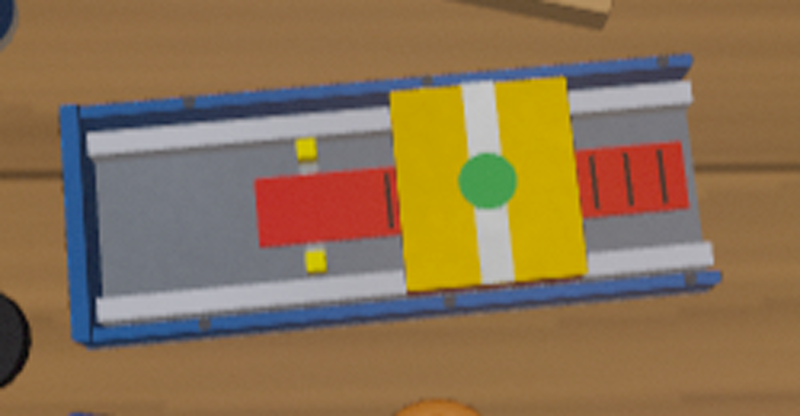

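View pics/side0.png

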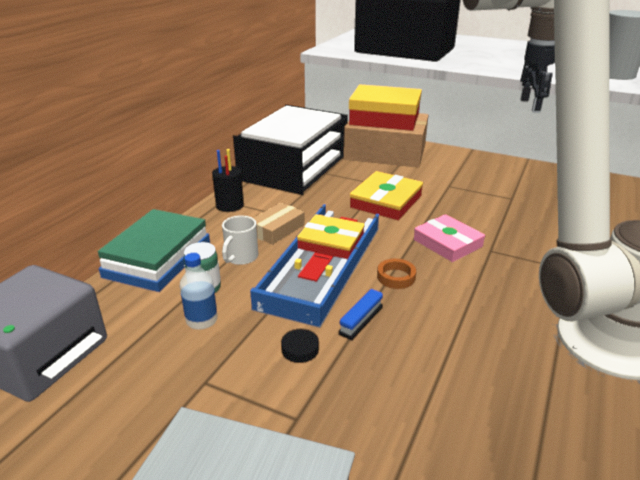

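```bash
cat > h.py <<'E'
import numpy as np,cv2
from bench import *
def proj(g,P):
    W=np.linalg.inv(g['world_from_camera']);P=np.asarray(P,float)@W[:3,:3].T+W[:3,3]
    f=240/np.tan(np.radians(g['vfov'])/2)
    return np.c_[g['cx']+f*P[:,0]/P[:,2],g['cy']+f*P[:,1]/P[:,2]]
def lane2w(L,P):
    c,s=np.cos(L[2]),np.sin(L[2]);P=np.asarray(P,float)
    return np.c_[L[0]+c*P[:,0]-s*P[:,1],L[1]+s*P[:,0]+c*P[:,1],P[:,2]]
E
python3 - <<'E'
from h import *
from scipy.optimize import least_squares as ls
g=get_image('top')
P=[[-240,-22,22],[-240,22,22],[35,-22,22],[35,22,22],[0,-36,36],[0,36,36],[-250,-46,26],[-250,46,26]]
U=np.array([[682,142],[688,209],[255,179],[260,247],[306,149],[316,261],[691,104],[712,243]])/3.2+[180-.35,170-.35]
C=[[55,-62,60],[-55,-62,60],[-55,62,60],[55,62,60]]
V=np.array([[389,91],[566,78],[585,275],[407,291]])/3.2+[180-.35,170-.35]
def r(p):
    return np.r_[(proj(g,lane2w(p[:3],P))-U),(proj(g,lane2w(p[:3],np.array(C)+[p[3],0,0]))-V)].ravel()
o=ls(r,[420,20,1.6,-90]);print(o.x,o.fun.reshape(-1,2).round(1))
L=o.x
for x in(-240,-205,-200,0,72):print(x,lane2w(L,[[x,0,22]]).round(1))
w=get_image('wrist');print(w['mount'])
s=get_image('side');im=s['img'][:,:,::-1].copy()
Q=np.vstack([P,np.array(C)+[L[3],0,0]])
for u in proj(s,lane2w(L,Q)):cv2.circle(im,tuple(int(round(v*16)) for v in u),16,(255,0,255),-1,shift=4)
cv2.imwrite('pics/s1.png',cv2.resize(im[190:330,240:400],None,fx=4,fy=4))
E
```

```text
[ 598.07919345   66.62045014    1.64853299 -109.25249009] [[-0.2  0.2]
 [ 0.5  0.2]
 [-0.2  0.2]
 [-0.2  0.2]
 [ 0.1 -0.1]
 [-0.2  0.1]
 [ 0.7 -0.1]
 [-0.3  0.3]
 [-0.2  0.2]
 [-0.4 -0.4]
 [ 0.6 -0.4]
 [-0.1 -0.3]]
-240 [[ 616.7 -172.7   22. ]]
-205 [[ 614.  -137.8   22. ]]
-200 [[ 613.6 -132.8   22. ]]
0 [[598.1  66.6  22. ]]
72 [[592.5 138.4  22. ]]
[[ 6.87676122e-04 -9.60838187e-01 -2.77109194e-01  7.05647931e+01]
 [ 9.99999681e-01  7.73186266e-04 -1.99311275e-04 -1.10213670e-01]
 [ 4.05762907e-04 -2.77108969e-01  9.60838412e-01 -1.70580604e+02]
 [ 0.00000000e+00  0.00000000e+00  0.00000000e+00  1.00000000e+00]]
```

View pics/s1.png

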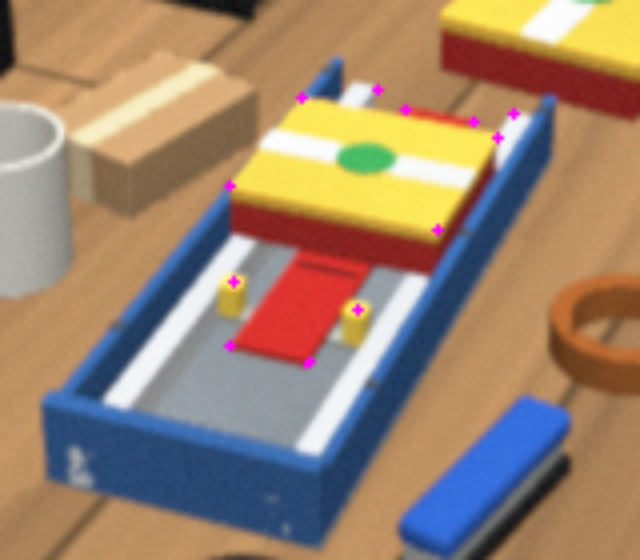

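Candidates: the carton in the lane (332,227), a larger red-yellow box (477,241), a pink one (415,348) and a big box at the right edge (625,165). I choose the one in the lane because it is the smaller red-yellow one. In the crop, the fitted model points sit on its corners, pegs and bar. Next I move above the bar behind it, with the fingers shut and the jaws across the lane.

Emit:
{"op": "servo_tool", "data": {"turn": [[0, 0, 0.12], [0, 0, 0.12], [0, 0, 0.12], [0, 0, 0.12], [0, 0, 0.12]], "dp": [[0.03, 0.038, 0], [0.03, 0.038, 0], [0.03, 0.038, 0], [0.03, 0.038, 0], [0.03, 0.038, 0]], "fingers": [0, 0, 0, 0, 0]}}

```text
clock: 1.27
position: [430.3, -366.6, 202.5]
ee_rot: [-0.512, 0.859, -0.001, 0.0]
contact_force: [-0.2, -0.2, -0.0]
gripper_width: 0.2
```

Emit:
{"op": "servo_tool", "data": {"turn": [[0, 0, 0.12], [0, 0, 0.12], [0, 0, 0.12], [0, 0, 0.12], [0, 0, 0.12]], "dp": [[0.03, 0.038, 0], [0.03, 0.038, 0], [0.03, 0.038, 0], [0.03, 0.038, 0], [0.03, 0.038, 0]], "fingers": [0, 0, 0, 0, 0]}}

```text
clock: 1.9
position: [584.9, -169.6, 203.9]
ee_rot: [0.75, -0.662, 0.002, -0.001]
contact_force: [1.2, -1.0, -0.1]
gripper_width: -0.1
```

```bash
cat >> h.py <<'E'
L=[598.08,66.62,1.64853]
def rel():
    from scipy.spatial.transform import Rotation as R
    s=read_state();p=s['position'];c,n=np.cos(L[2]),np.sin(L[2]);d=p[:2]-L[:2]
    M=R.from_quat(s['ee_rot'])
    t=np.array([-n,c,0]) # lane y axis
    D=np.c_[np.array([-c,-n,0]),t,[0,0,-1]]
    e=(R.from_matrix(D)*M.inv()).as_rotvec()
    print('t',s['clock'],'pos',p.round(1),'lane',(c*d[0]+n*d[1]).round(1),(-n*d[0]+c*d[1]).round(1),'turn needed',e.round(4),'F',np.round(s['contact_force'],1),'w',round(s['gripper_width'],1))
E
python3 -c "from h import *;rel()"
```

```text
t 1.9 pos [ 584.9 -169.6  203.9] lane -234.5 31.5 turn needed [ 0.0007  0.0044 -0.0471] F [ 1.2 -1.  -0.1] w -0.1
```

Emit:
{"op": "servo_tool", "data": {"turn": [[0, 0.004, -0.047], [0, 0, 0], [0, 0, 0], [0, 0, 0], [0, 0, 0]], "dp": [[0.029, 0.034, 0], [0, 0, -0.045], [0, 0, -0.05], [0, 0, -0.045], [0, 0, 0]], "fingers": [0, 0, 0, 0, 0]}}

```text
clock: 2.52
position: [618.1, -130.3, 61.8]
ee_rot: [0.736, -0.677, 0.002, -0.001]
contact_force: [0.5, 0.5, 0.5]
gripper_width: 0.3
```

```bash
python3 - <<'E'
from h import *
rel()
for n in('top','side'):
    g=get_image(n);im=g['img'][:,:,::-1]
    a=im[180:280,260:420] if n=='top' else im[180:300,280:400]
    cv2.imwrite(f'pics/{n}2.png',cv2.resize(a,None,fx=4,fy=4,interpolation=cv2.INTER_CUBIC)[:480,:480 if n=='side' else 640])
a=cv2.imread('pics/top2.png');b=cv2.imread('pics/side2.png')
h=np.zeros((480,640,3),np.uint8);h[:a.shape[0]]=a
cv2.imwrite('pics/m2.png',cv2.resize(np.hstack([h,b]),None,fx=.71,fy=.71))
E
```

```text
t 2.525 pos [ 618.1 -130.3   61.8] lane -197.9 -4.7 turn needed [ 0.0012  0.0054 -0.006 ] F [0.5 0.5 0.5] w 0.3
```

View pics/m2.png

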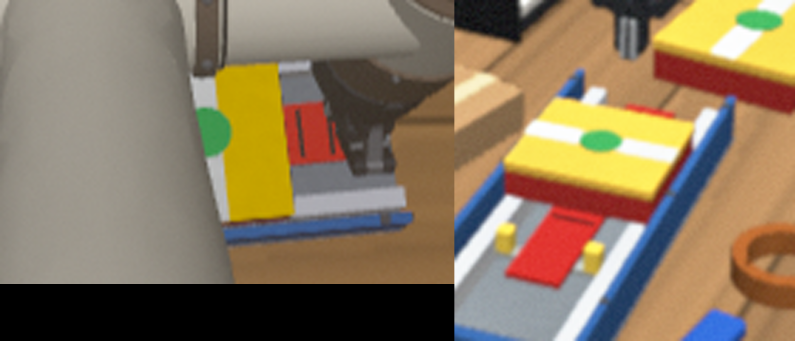

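Emit:
{"op": "servo_tool", "data": {"turn": [[0, 0.005, -0.006], [0, 0, 0], [0, 0, 0], [0, 0, 0], [0, 0, 0]], "dp": [[-0.004, -0.005, -0.012], [0, 0, -0.012], [0, 0, -0.009], [0, 0, 0], [0, 0, 0]], "fingers": [0, 0, 0, 0, 0]}}

```text
clock: 3.25
position: [621.3, -136.6, 37.4]
ee_rot: [0.734, -0.679, 0.008, -0.006]
contact_force: [-0.4, -0.0, 0.1]
gripper_width: -0.1
```

Emit:
{"op": "servo_tool", "data": {"turn": [[0, 0, 0], [0, 0, 0], [0, 0, 0], [0, 0, 0], [0, 0, 0]], "dp": [[0, 0, -0.006], [0, 0, -0.005], [0, 0, -0.005], [0, 0, -0.004], [0, 0, -0.003]], "fingers": [0, 0, 0, 0, 0]}}

```text
clock: 3.88
position: [621.7, -136.5, 13.3]
ee_rot: [0.734, -0.679, 0.009, -0.006]
contact_force: [-0.9, 0.5, 0.2]
gripper_width: -0.1
```

```bash
python3 -c "from h import *;rel()"
```

```text
t 3.875 pos [ 621.7 -136.5   13.3] lane -204.3 -7.7 turn needed [ 0.0027  0.0214 -0.0009] F [-0.9  0.5  0.2] w -0.1
```

```bash
python3 - <<'E'
from h import *
rel();s=read_state();print(s['joints'].round(3),np.round(s['joint_efforts'],1),s['wrist_torque'])
g=get_image('side');im=g['img'][:,:,::-1]
a=cv2.resize(im[180:300,290:410],(480,480),interpolation=cv2.INTER_CUBIC)
w=get_image('wrist')['img'][:,:,::-1]
cv2.imwrite('pics/m3.png',np.hstack([cv2.resize(a,(400,400)),cv2.resize(w,(400,300)) if 0 else cv2.copyMakeBorder(cv2.resize(w,(400,300)),0,100,0,0,0)]))
rel()
E
```

```text
t 3.875 pos [ 621.7 -136.5   13.3] lane -204.3 -7.7 turn needed [ 0.0027  0.0214 -0.0009] F [-0.9  0.5  0.2] w -0.1
[ 0.04   0.575 -0.201  0.005 -0.773  0.035] [  0.  -44.1  14.5   3.2   0.    0. ] [-0.02323659  0.03405528  0.03906281]
t 3.975 pos [ 621.4 -136.5   13.1] lane -204.3 -7.5 turn needed [ 0.0027  0.0208 -0.0008] F [ 0.1 -1.1 -0.4] w 0.0
```

View pics/m3.png

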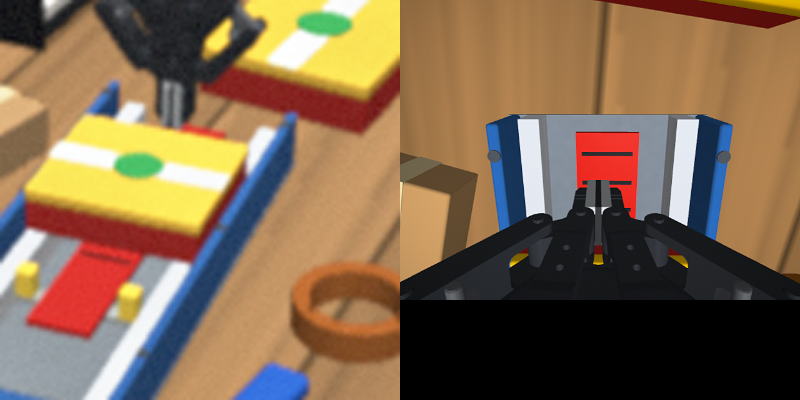

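```bash
python3 - <<'E'
from h import *
g=get_image('side');print(proj(g,[[618.1,-130.3,61.8],[618.1,-130.3,71.8]]), 'seen 340.8 197.6')
w=get_image('wrist');I=np.linalg.inv(w['mount']);f=240/np.tan(np.radians(w['vfov'])/2)
for p in([0,0,0,1],[0,0,-10,1],[0,0,10,1]):
    q=I@p;print(w['cx']+f*q[0]/q[2],w['cy']+f*q[1]/q[2])
im=w['img'][:,:,::-1];cv2.imwrite('pics/w4.png',cv2.resize(im[190:400,240:400],None,fx=2.8,fy=2.8))
t=get_image('top')['img'][:,:,::-1];cv2.imwrite('pics/t4.png',t)
rel()
# bar_top/end projections in wrist using measured pose, bar up and down
from scipy.spatial.transform import Rotation as R
s=read_state();T=np.eye(4);T[:3,:3]=R.from_quat(s['ee_rot']).as_matrix();T[:3,3]=s['position'];g=dict(w,world_from_camera=T@w['mount'])
for z in(22,8):print(z,proj(g,lane2w(L,[[-240,-22,z],[-240,22,z]])).round(1))
print('runner',proj(g,lane2w(L,[[-250,-46,26],[-250,46,26]])).round(1))
E
```

```text
[[342.2314078  211.46206184]
 [342.31440326 207.82117681]] seen 340.8 197.6
316.62115499501505 282.4041576293636
316.6178535889169 290.9151168553484
316.62412784711574 274.74020407097885
t 4.125 pos [ 621.9 -136.5   13.9] lane -204.3 -8.0 turn needed [ 0.0028  0.0222 -0.0009] F [-0.3  0.2  0.2] w -0.0
22 [[284.  212.5]
 [386.1 213.1]]
8 [[287.1 206.3]
 [381.5 206.9]]
runner [[225.  190.5]
 [447.3 191.6]]
```

View pics/w4.png

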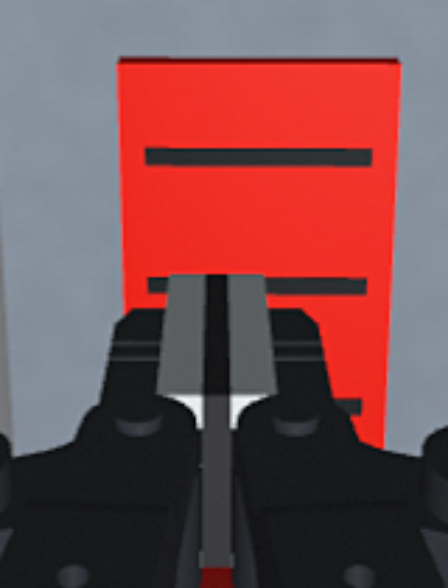

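Emit:
{"op": "servo_tool", "data": {"turn": [[0.003, 0.02, 0], [0, 0, 0], [0, 0, 0], [0, 0, 0], [0, 0, 0]], "dp": [[-0.008, 0, 0], [0, 0, 0], [0, 0, 0], [0, 0, 0], [0, 0, 0]], "fingers": [0, 0, 0, 0, 0]}}

```text
clock: 4.75
position: [613.7, -136.5, 14.5]
ee_rot: [0.734, -0.679, 0.001, -0.001]
contact_force: [0.9, 0.4, 0.2]
gripper_width: -0.0
```

```bash
python3 -c "from h import *;rel()"
```

```text
t 4.75 pos [ 613.7 -136.5   14.5] lane -203.7 0.2 turn needed [-0.0005  0.0019 -0.0009] F [0.9 0.4 0.2] w -0.0
```

View pics/t4.png

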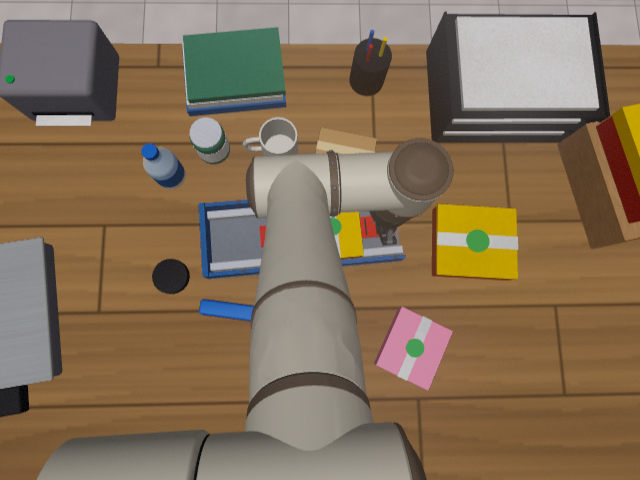

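Emit:
{"op": "servo_tool", "data": {"turn": [[0, 0, 0], [0, 0, 0], [0, 0, 0], [0, 0, 0], [0, 0, 0]], "dp": [[0, 0, -0.003], [0, 0, -0.003], [0, 0, -0.002], [0, 0, 0], [0, 0, 0]], "fingers": [0, 0, 0, 0, 0]}}

```text
clock: 5.38
position: [613.5, -136.5, 5.6]
ee_rot: [0.734, -0.679, 0.0, -0.001]
contact_force: [-0.0, -0.7, 0.0]
gripper_width: -0.2
```

```bash
python3 - <<'E'
from h import *
rel()
g=get_image('side')['img'][:,:,::-1];w=get_image('wrist')['img'][:,:,::-1]
a=cv2.resize(g[190:290,290:390],(400,400),interpolation=cv2.INTER_CUBIC)
b=cv2.resize(w[180:380,220:420],(400,400))
cv2.imwrite('pics/m5.png',np.hstack([a,b]))
E
```

```text
t 5.375 pos [ 613.5 -136.5    5.6] lane -203.7 0.4 turn needed [-0.0004  0.0012 -0.0009] F [-0.  -0.7  0. ] w -0.2
```

View pics/m5.png

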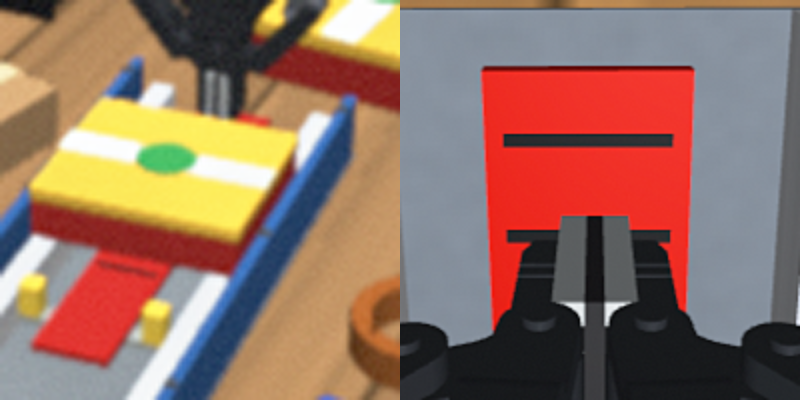

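```bash
python3 - <<'E'
from h import *
w=get_image('wrist');I=np.linalg.inv(w['mount']);f=240/np.tan(np.radians(w['vfov'])/2);print(f,w['cy'])
for dx in(0,5,11):
  for h in(0,10,20,25,30,40):
    q=I@[dx,9,-h,1];print(dx,h,(w['cx']+f*q[0]/q[2]).round(1),(w['cy']+f*q[1]/q[2]).round(1))
s=read_state();from scipy.spatial.transform import Rotation as R
T=np.eye(4);T[:3,:3]=R.from_quat(s['ee_rot']).as_matrix();T[:3,3]=s['position'];g=dict(w,world_from_camera=T@w['mount'])
for z in(22,8):print(z,proj(g,lane2w(L,[[-240,-22,z],[-240,22,z]])).round(1))
E
```

```text
384.30062549869973 239.27064038537364
0 0 335.5 282.4
0 10 336.5 290.9
0 20 337.7 300.4
0 25 338.3 305.6
0 30 339.0 311.1
0 40 340.5 323.2
5 0 335.7 272.6
5 10 336.7 280.6
5 20 337.9 289.6
5 25 338.5 294.5
5 30 339.2 299.7
5 40 340.7 311.2
11 0 335.8 260.6
11 10 336.9 268.1
11 20 338.1 276.4
11 25 338.8 281.0
11 30 339.5 285.8
11 40 341.0 296.4
22 [[262.4 215.4]
 [369.6 215.6]]
8 [[266.7 208.6]
 [365.5 208.8]]
```

```bash
python3 - <<'E'
from h import *
s=read_state();p=s['position']
g=get_image('side');im=g['img'][:,:,::-1].copy()[60:260,240:440]
im=cv2.resize(im,(800,800),interpolation=cv2.INTER_CUBIC)
c,n=np.cos(L[2]),np.sin(L[2])
for h in(0,30,73,103,170):
    for d,col in((0,(255,0,255)),):
        u=(proj(g,[p+[0,0,h]])[0]-[240,60])*4;cv2.drawMarker(im,tuple(u.astype(int)),col,0,14,2);cv2.putText(im,str(h),tuple((u+[10,0]).astype(int)),0,.6,(0,255,255),2);print(h,u)
cv2.imwrite('pics/s6.png',im[:600])
E
```

```text
0 [417.85346678 682.46504403]
30 [418.93936242 640.41756823]
73 [420.54180465 578.3686492 ]
103 [421.69322916 533.78379941]
170 [424.36983816 430.14156402]
```

View pics/s6.png

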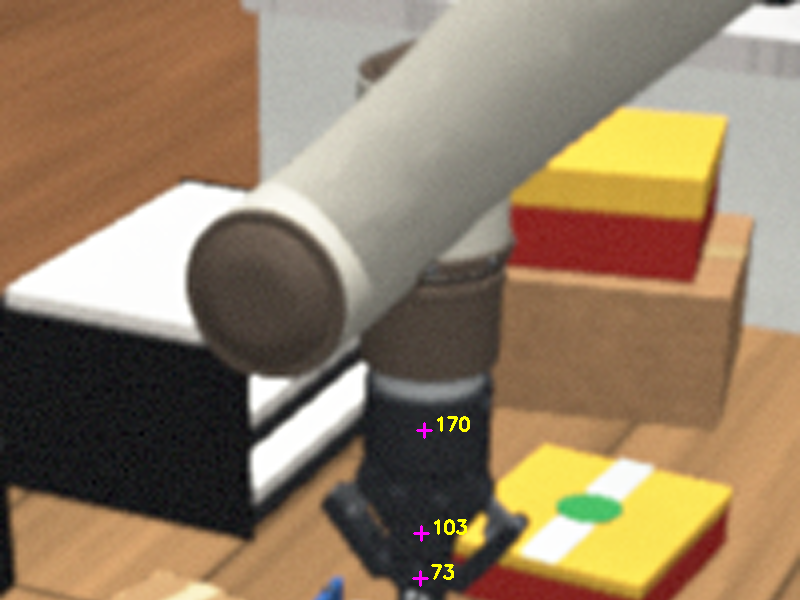

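The reported TCP lies about 30 mm below the real fingertip. The side and wrist views agree on this, and the wrist force reads zero. So I descend by force instead.

Emit:
{"op": "servo_tool", "data": {"turn": [[0, 0, 0], [0, 0, 0], [0, 0, 0], [0, 0, 0], [0, 0, 0]], "dp": [[0, 0, -0.002], [0, 0, -0.002], [0, 0, -0.002], [0, 0, -0.001], [0, 0, 0]], "fingers": [0, 0, 0, 0, 0]}}

```text
clock: 6.2
position: [613.5, -136.5, -1.9]
ee_rot: [0.734, -0.679, 0.0, -0.001]
contact_force: [0.3, -0.3, 0.2]
gripper_width: 0.1
```

Emit:
{"op": "servo_tool", "data": {"turn": [[0, 0, 0], [0, 0, 0], [0, 0, 0], [0, 0, 0], [0, 0, 0]], "dp": [[0, 0, -0.002], [0, 0, -0.002], [0, 0, -0.002], [0, 0, -0.001], [0, 0, 0]], "fingers": [0, 0, 0, 0, 0]}}

```text
clock: 6.82
position: [613.8, -136.5, -8.1]
ee_rot: [0.735, -0.679, 0.001, -0.001]
contact_force: [-3.2, 0.4, 3.3]
gripper_width: -0.2
```

Contact at −8, as predicted (bar up at z 22). I keep pressing.

Emit:
{"op": "servo_tool", "data": {"turn": [[0, 0, 0], [0, 0, 0], [0, 0, 0], [0, 0, 0], [0, 0, 0]], "dp": [[0, 0, -0.003], [0, 0, -0.003], [0, 0, -0.003], [0, 0, -0.003], [0, 0, -0.003]], "fingers": [0, 0, 0, 0, 0]}}

```text
clock: 7.45
position: [614.0, -136.6, -21.0]
ee_rot: [0.735, -0.678, 0.001, -0.0]
contact_force: [-6.9, 3.6, 20.9]
gripper_width: -0.4
```

Emit:
{"op": "servo_tool", "data": {"turn": [[0, 0, 0], [0, 0, 0], [0, 0, 0], [0, 0, 0], [0, 0, 0]], "dp": [[0, 0, -0.003], [0, 0, -0.003], [0, 0, -0.003], [0, 0, -0.003], [0, 0, -0.003]], "fingers": [0, 0, 0, 0, 0]}}

```text
clock: 8.07
position: [614.0, -136.7, -20.9]
ee_rot: [0.737, -0.676, 0.002, 0.001]
contact_force: [-6.7, 2.8, 19.7]
gripper_width: -0.0
```

```bash
python3 -c "from h import *;rel()"
```

```text
t 8.075 pos [ 614.  -136.7  -20.9] lane -203.9 -0.1 turn needed [ 0.0043  0.0026 -0.008 ] F [-6.7  2.8 19.7] w -0.0
```

Emit:
{"op": "servo_tool", "data": {"turn": [[0.002, 0.001, -0.004], [0.002, 0.001, -0.004], [0, 0, 0], [0, 0, 0], [0, 0, 0]], "dp": [[-0.0005, 0.006, -0.003], [-0.0006, 0.008, -0.003], [-0.0006, 0.008, -0.003], [-0.0006, 0.008, -0.003], [-0.0006, 0.008, -0.003]], "fingers": [0, 0, 0, 0, 0]}}

```text
clock: 8.7
position: [619.8, -112.7, -20.8]
ee_rot: [0.736, -0.677, 0.013, 0.0]
contact_force: [-3.0, -9.7, 14.4]
gripper_width: 0.1
```

```bash
python3 -c "from h import *;rel()"
```

```text
t 8.7 pos [ 619.8 -112.7  -20.8] lane -180.4 -7.8 turn needed [ 0.0183  0.0187 -0.0063] F [-3.  -9.7 14.4] w 0.1
```

Emit:
{"op": "servo_tool", "data": {"turn": [[0.009, 0.01, -0.003], [0.009, 0.01, -0.003], [0, 0, 0], [0, 0, 0], [0, 0, 0]], "dp": [[-0.005, 0.002, -0.003], [-0.004, 0.004, -0.003], [-0.001, 0.008, -0.003], [-0.001, 0.008, -0.003], [-0.001, 0.008, -0.003]], "fingers": [0, 0, 0, 0, 0]}}

```text
clock: 9.32
position: [622.5, -96.2, -20.7]
ee_rot: [0.736, -0.676, 0.016, -0.004]
contact_force: [-1.9, -11.2, 14.2]
gripper_width: 0.1
```

```bash
python3 -c "from h import *;rel()"
```

```text
t 9.325 pos [622.5 -96.2 -20.7] lane -164.2 -11.7 turn needed [ 0.0163  0.0287 -0.0074] F [ -1.9 -11.2  14.2] w 0.1
```

Emit:
{"op": "servo_tool", "data": {"turn": [[0.006, 0.012, -0.002], [0.006, 0.012, -0.002], [0.006, 0.012, -0.002], [0.006, 0.012, -0.001], [0.005, 0.01, 0]], "dp": [[-0.007, 0.003, -0.002], [-0.007, 0.003, -0.002], [-0.007, 0.003, -0.002], [-0.006, 0.004, -0.002], [-0.006, 0.004, -0.002]], "fingers": [0, 0, 0, 0, 0]}}

```text
clock: 9.95
position: [614.4, -85.1, -18.9]
ee_rot: [0.736, -0.676, 0.006, -0.01]
contact_force: [2.8, -5.9, 6.2]
gripper_width: -0.1
```

```bash
python3 -c "from h import *;rel()"
```

```text
t 9.95 pos [614.4 -85.1 -18.9] lane -152.5 -4.5 turn needed [-0.0065  0.0233 -0.0071] F [ 2.8 -5.9  6.2] w -0.1
```

Emit:
{"op": "servo_tool", "data": {"turn": [[-0.001, 0.012, -0.003], [0, 0.012, -0.003], [0, 0.012, -0.002], [0, 0.01, 0], [0, 0.01, 0]], "dp": [[-0.007, 0.005, -0.003], [-0.007, 0.006, -0.003], [-0.006, 0.007, -0.003], [-0.005, 0.008, -0.003], [-0.005, 0.008, -0.003]], "fingers": [0, 0, 0, 0, 0]}}

```text
clock: 10.58
position: [606.9, -60.8, -20.7]
ee_rot: [0.736, -0.677, 0.006, -0.002]
contact_force: [2.9, -11.4, 11.9]
gripper_width: -0.0
```

```bash
python3 - <<'E'
from h import *
rel()
g=get_image('side')['img'][:,:,::-1];w=get_image('wrist')['img'][:,:,::-1]
a=cv2.resize(g[190:310,260:380],(400,400),interpolation=cv2.INTER_CUBIC)
b=cv2.resize(w[180:380,220:420],(400,400))
cv2.imwrite('pics/m7.png',np.hstack([a,b]))
E
```

```text
t 10.575 pos [606.9 -60.8 -20.7] lane -127.7 1.1 turn needed [ 0.0056  0.0124 -0.0058] F [  2.9 -11.4  11.9] w -0.0
```

View pics/m7.png

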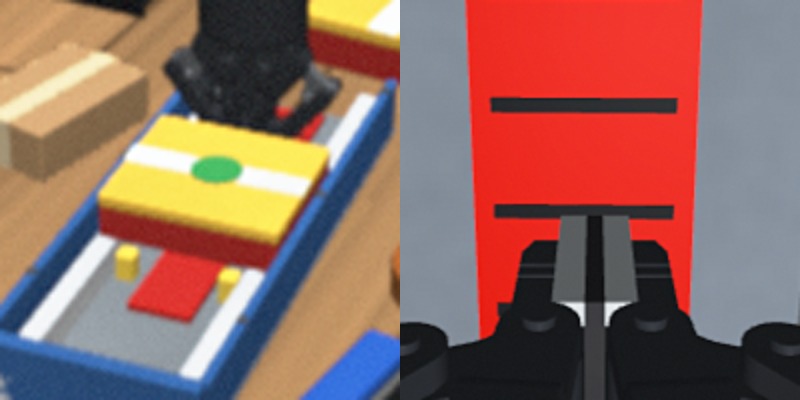

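```bash
cat >> h.py <<'E'
def pegs(im,g,cx=None):
    "yellow blobs (x,y,w,h,area) in a BGR picture near the pegs"
    hsv=cv2.cvtColor(im,cv2.COLOR_BGR2HSV);m=cv2.inRange(hsv,(20,120,100),(35,255,255))
    n,_,st,_=cv2.connectedComponentsWithStats(m)
    return [tuple(int(v) for v in s) for s in st[1:] if 8<s[4]<4000 and 280<s[0]<380 and 190<s[1]<300]
E
python3 - <<'E'
from h import *
g=get_image('side');print('old',pegs(cv2.imread('pics/side0.png'),g));print('now',pegs(g['img'][:,:,::-1].copy(),g))
for z in(36,22):print(z,proj(g,lane2w(L,[[0,-36,z],[0,36,z]])).round(1))
for x in(-109,-62):
  u=proj(g,lane2w(L,[[x+a,b,60] for a in(-55,55) for b in(-62,62)]));print('carton',x,u.min(0).round(1),u.max(0).round(1))
E
```

```text
old [(309, 215, 55, 19, 460), (297, 227, 60, 23, 706), (295, 259, 7, 10, 55), (326, 265, 6, 11, 57)]
now [(303, 225, 55, 19, 534), (290, 239, 60, 24, 768), (295, 264, 7, 10, 58), (325, 270, 7, 10, 39)]
36 [[297.8 260.3]
 [328.7 267.2]]
22 [[297.9 265.6]
 [328.7 272.6]]
carton -109 [296.5 214.2] [364.2 247.4]
carton -62 [287.8 223.4] [357.9 258.7]
```

Emit:
{"op": "servo_tool", "data": {"turn": [[0.001, 0.011, -0.002], [0.001, 0.011, -0.002], [0.001, 0.011, -0.002], [0.001, 0.011, 0], [0, 0.01, 0]], "dp": [[-0.005, 0.008, -0.003], [-0.005, 0.009, -0.003], [-0.005, 0.009, -0.003], [-0.005, 0.009, -0.003], [-0.005, 0.009, -0.003]], "fingers": [0, 0, 0, 0, 0]}}

```text
clock: 11.35
position: [602.6, -28.4, -20.6]
ee_rot: [0.736, -0.677, 0.004, 0.005]
contact_force: [2.8, -10.7, 12.6]
gripper_width: -0.0
```

```bash
python3 -c "from h import *;rel()"
```

```text
t 11.35 pos [602.6 -28.4 -20.6] lane -95.1 2.9 turn needed [ 0.0133 -0.0014 -0.0057] F [  2.8 -10.7  12.6] w -0.0
```

Emit:
{"op": "servo_tool", "data": {"turn": [[0.005, 0.007, -0.003], [0.005, 0.007, -0.002], [0.004, 0.008, -0.001], [0.003, 0.008, 0], [0.002, 0.008, 0]], "dp": [[-0.004, 0.009, -0.003], [-0.004, 0.009, -0.003], [-0.004, 0.009, -0.003], [-0.004, 0.009, -0.003], [-0.004, 0.009, -0.003]], "fingers": [0, 0, 0, 0, 0]}}

```text
clock: 11.98
position: [599.6, 3.2, -20.7]
ee_rot: [0.736, -0.677, -0.0, 0.006]
contact_force: [2.4, -12.2, 14.6]
gripper_width: 0.1
```

```bash
python3 -c "from h import *;rel()"
```

```text
t 11.975 pos [599.6   3.2 -20.7] lane -63.3 3.4 turn needed [ 0.0079 -0.008  -0.006 ] F [  2.4 -12.2  14.6] w 0.1
```

Emit:
{"op": "servo_tool", "data": {"turn": [[0.004, 0.003, -0.003], [0.004, 0.003, -0.002], [0.003, 0.004, -0.001], [0.003, 0.004, 0], [0.003, 0.004, 0]], "dp": [[-0.003, 0.009, -0.003], [-0.003, 0.009, -0.003], [-0.003, 0.009, -0.003], [-0.003, 0.009, -0.003], [-0.003, 0.009, -0.003]], "fingers": [0, 0, 0, 0, 0]}}

```text
clock: 12.6
position: [598.2, 33.0, -20.7]
ee_rot: [0.736, -0.677, 0.001, 0.004]
contact_force: [0.9, -13.5, 15.4]
gripper_width: -0.5
```

```bash
python3 -c "from h import *;rel()"
```

```text
t 12.6 pos [598.2  33.  -20.7] lane -33.5 2.5 turn needed [ 0.0069 -0.0031 -0.0062] F [  0.9 -13.5  15.4] w -0.5
```

Carton centre is now about +32. The target is TCP x ≈ +6.

Emit:
{"op": "servo_tool", "data": {"turn": [[0.004, 0.004, -0.003], [0.004, 0.004, -0.002], [0.003, 0.004, -0.001], [0.003, 0.004, 0], [0.003, 0.004, 0]], "dp": [[-0.003, 0.009, -0.003], [-0.003, 0.008, -0.003], [-0.003, 0.008, -0.003], [-0.003, 0.007, -0.003], [-0.003, 0.007, -0.003]], "fingers": [0, 0, 0, 0, 0]}}

```text
clock: 13.22
position: [596.4, 56.9, -20.7]
ee_rot: [0.736, -0.677, 0.001, 0.003]
contact_force: [1.8, -13.5, 15.3]
gripper_width: -0.1
```

```bash
python3 - <<'E'
from h import *
rel()
g=get_image('side');im=g['img'][:,:,::-1].copy();cv2.imwrite('pics/s8.png',im);print(pegs(im,g))
hsv=cv2.cvtColor(im,cv2.COLOR_BGR2HSV);m=cv2.inRange(hsv,(20,120,100),(35,255,255))
n,_,st,_=cv2.connectedComponentsWithStats(m);print([tuple(map(int,s)) for s in st[1:] if s[4]>30 and 190<s[1]<320 and 240<s[0]<380])
# green dot centroid = carton top centre
m=cv2.inRange(hsv,(45,100,60),(80,255,255));n,_,st,c=cv2.connectedComponentsWithStats(m)
print([(tuple(map(int,s)),q.round(1)) for s,q in zip(st[1:],c[1:]) if s[4]>30])
for x in(40,50,60,72,83):print(x,proj(g,lane2w(L,[[x,0,60]])).round(1))
E
```

```text
t 13.225 pos [596.4  56.9 -20.7] lane -9.6 2.4 turn needed [ 0.0055 -0.0014 -0.0062] F [  1.8 -13.5  15.3] w -0.1
[]
[(280, 251, 61, 23, 679), (265, 267, 67, 27, 968)]
[((379, 184, 16, 7, 81), array([386.9, 186.6])), ((99, 210, 106, 59, 3347), array([151.7, 238.9])), ((443, 228, 13, 6, 64), array([449. , 230.5])), ((201, 254, 16, 16, 130), array([208.8, 262.3])), ((296, 265, 16, 9, 112), array([303.3, 268.9])), ((3, 325, 11, 8, 62), array([  8.4, 328.5]))]
40 [[305.7 264.3]]
50 [[303.8 266.9]]
60 [[301.9 269.5]]
72 [[299.5 272.6]]
83 [[297.3 275.6]]
```

Emit:
{"op": "servo_tool", "data": {"turn": [[0.004, 0.004, -0.003], [0.004, 0.004, -0.002], [0.003, 0.004, -0.001], [0.003, 0.004, 0], [0.003, 0.004, 0]], "dp": [[-0.003, 0.007, -0.003], [-0.003, 0.006, -0.003], [-0.003, 0.006, -0.003], [-0.003, 0.006, -0.003], [-0.003, 0.005, -0.003]], "fingers": [0, 0, 0, 0, 0]}}

```text
clock: 13.9
position: [595.0, 72.7, -20.7]
ee_rot: [0.736, -0.677, 0.001, 0.001]
contact_force: [1.6, -12.4, 15.3]
gripper_width: 0.2
```

```bash
cat >> h.py <<'E'
def dot():
    g=get_image('side');im=g['img'][:,:,::-1].copy()
    hsv=cv2.cvtColor(im,cv2.COLOR_BGR2HSV);m=cv2.inRange(hsv,(45,100,60),(80,255,255));n,_,st,c=cv2.connectedComponentsWithStats(m)
    q=[q for s,q in zip(st[1:],c[1:]) if s[4]>60 and 280<q[0]<330 and 250<q[1]<290]
    u=proj(g,lane2w(L,[[x,0,60] for x in range(0,101)]))
    for a in q:print('dot',a.round(1),'carton x ~',np.argmin(np.hypot(*(u-a).T)))
    return im,g
E
python3 -c "
from h import *
rel();dot()"
```

```text
t 13.9 pos [595.   72.7 -20.7] lane 6.3 2.5 turn needed [ 0.0027  0.0009 -0.0064] F [  1.6 -12.4  15.3] w 0.2
dot [300.4 273.1] carton x ~ 71
```

Carton centre is at +71..72. I back off with the bar still held down, then lift.

Emit:
{"op": "servo_tool", "data": {"turn": [[0, 0.003, 0], [0, 0.003, 0], [0, 0.003, 0], [0, 0.003, 0], [0, 0.003, 0]], "dp": [[-0.002, -0.006, -0.003], [-0.002, -0.007, -0.003], [-0.002, -0.007, -0.003], [-0.002, -0.007, -0.003], [-0.002, -0.006, -0.003]], "fingers": [0, 0, 0, 0, 0]}}

```text
clock: 14.58
position: [602.7, 54.2, -20.6]
ee_rot: [0.739, -0.674, 0.005, -0.016]
contact_force: [-4.5, 8.4, 15.3]
gripper_width: 0.2
```

```bash
python3 -c "
from h import *
rel();dot()"
```

```text
t 14.575 pos [602.7  54.2 -20.6] lane -12.8 -3.6 turn needed [-0.0171  0.0288 -0.0148] F [-4.5  8.4 15.3] w 0.2
dot [300.3 273.1] carton x ~ 72
```

Emit:
{"op": "servo_tool", "data": {"turn": [[0, 0, 0], [0, 0, 0], [0, 0, 0], [0, 0, 0], [0, 0, 0]], "dp": [[0, 0, 0.005], [0, 0, 0.006], [0, 0, 0.006], [0, 0, 0.01], [0, 0, 0.015]], "fingers": [0, 0, 0, 0, 0]}}

```text
clock: 15.25
position: [602.2, 54.0, 21.7]
ee_rot: [0.739, -0.674, 0.004, -0.015]
contact_force: [0.5, 0.1, 0.4]
gripper_width: -0.1
```

Emit:
{"op": "servo_tool", "data": {"turn": [[0, 0, 0], [0, 0, 0], [0, 0, 0], [0, 0, 0], [0, 0, 0]], "dp": [[0, 0, 0.025], [0, 0, 0.03], [0, 0, 0.04], [0, 0, 0.04], [0, 0, 0.03]], "fingers": [0, 0, 0, 0, 0]}}

```text
clock: 15.88
position: [601.1, 53.6, 193.3]
ee_rot: [0.739, -0.674, 0.004, -0.015]
contact_force: [0.6, 0.0, -0.1]
gripper_width: -0.2
```

```bash
python3 - <<'E'
from h import *
rel();im,g=dot()
cv2.imwrite('pics/s9.png',cv2.resize(im[180:340,230:430],None,fx=4,fy=3.75,interpolation=cv2.INTER_CUBIC))
t=get_image('top');print([ (round(d['score'],2),d['box']) for d in search_frame('carton','top')][:4]);print('bar',[d['box'] for d in search_frame('release_bar','side')][:1])
E
```

```text
t 15.875 pos [601.1  53.6 193.3] lane -13.2 -2.0 turn needed [-0.0167  0.0263 -0.0141] F [ 0.6  0.  -0.1] w -0.2
dot [300.3 273.1] carton x ~ 72
[(0.83, [375.8, 308.7, 76.6, 82.0]), (0.69, [434.1, 205.9, 84.6, 75.3]), (0.67, [206.1, 204.6, 63.5, 71.2]), (0.46, [166.3, 258.4, 22.7, 32.8])]
bar [[315.2, 215.0, 41.8, 47.1]]
```

View pics/s9.png

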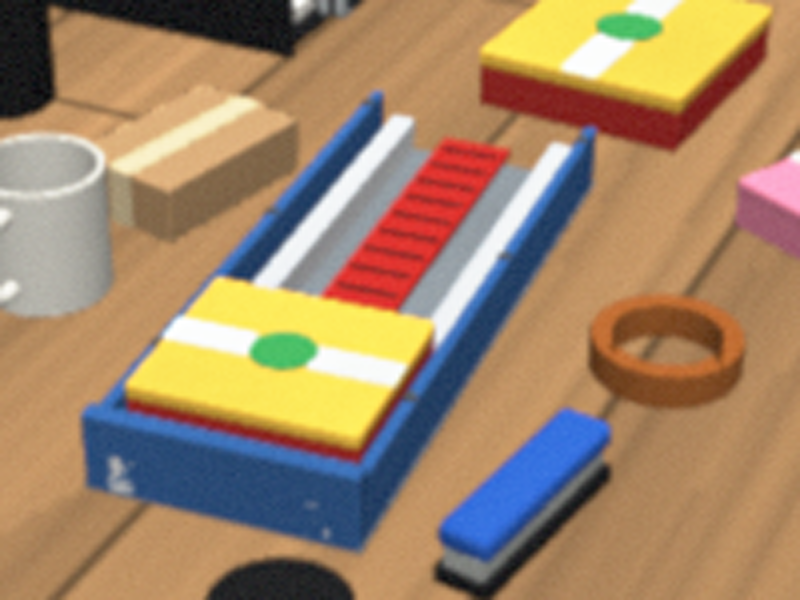

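The carton lies flat in the bay at about +72 mm, nothing else has moved, and the tool is clear with zero force.

```bash
python3 -c "
from bench import *
print(job_done())"
```

```text
the job is handed in; nothing more can be done
None
```

The carton is in the bay and the job is handed in at about 16 s. I pressed the bar to its hard stop behind the carton. I then slid the shut fingertip along the bar until the carton was past the pegs, backed off about 19 mm with the bar still down, and lifted clear.

**Last checks:**
- **Carton:** its top dot in the side view puts its centre at about +72 mm. It looks flat and straight, and did not move when the bar was let go.
- **Bar:** I did not measure its height after the release. The carton hides the pegs in the side view, so I take the bar as up only because the tool is clear of it. While it was pressed, the peg tops dropped about 5 px, which fits the full 14 mm. The tool height stayed within 0.4 mm of the stop from then on.
- **Tool and other things:** the tool is clear with no wrist force. The parcel, stapler, tape roll and mug look undisturbed in the final side view. I did not check the tin, bottle or ink pad there; the arm stayed away from them.

**What disagreed:**
- **Tool height:** the reported TCP height read about 30 mm below the real fingertip. I found contact by force and by the camera views instead.
- **Drift:** while pressing, the tool drifted up to 12 mm sideways and tilted slightly. At the lowest the force fell to 6 N and the bar was about 12 mm down. I corrected both before the carton reached the pegs.

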